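Wind in and unload the tape cassette of a polishing unit

ROBOT

A 6-joint arm with a two-finger parallel gripper is mounted at the origin on the work surface. World frame = base frame: x ahead of the robot, y to its left, z up, the work surface at z = 0. Lengths are in m, angles in rad, forces in N, time in s.
With the tool pointing down it reaches from about 0.25 to 0.8 m from the base axis. Payload 8.5 kg.
Tool frame: the origin (TCP) lies at the very end of the fingers, on their centre line; the grasp point (between the pads) lies 19 mm behind it; z points along the fingers, y is the line along which they close (so a half turn about z gives the same grasp; the last joint's range is limited). The gripper opens to 85 mm and grips with 20 to 120 N. Pads are 22 mm wide; open, the fingers measure 114 mm over their backs; the gripper's body (76 mm by 85 mm) begins 54 mm behind the grasp point. The pads swing forward as they close: fully open they stand 13 mm farther back than shut.
Start: joints at [1.223, 0.238, -0.013, 1.319, 0, 1.571], TCP at [0.179, 0.494, 0.231] pointing down, gripper open.
Joint ranges: [-2.66, 2.66], [-1.03, 1.9], [-1.14, 1.46], [-1.82, 2.27], [-1.45, 1.34], [-3.14, 3.14]. Speed limits (rad/s): [2.22, 2.22, 2.79, 3.14, 3.14, 3.14].

INTERFACE

Orientations are given as [roll, pitch, yaw] about the fixed x, y, z axes, in that order (R = Rz(yaw) Ry(pitch) Rx(roll)).
In Python, from bench import status, optics, arm gives the robot as it stands.
- The arm moves only by the tool step_arm, never from a script. Its argument "plan" is a list of rows, each a list of 3 entries, a list of its own where there are three numbers: the finger opening in mm, from 0 to 85.4, then the shift along the world's x, y, z in units of 40 mm (1.0 is 40 mm), then the turn, a rotation vector about the world's x, y, z in units of 6 degrees (1.0 is 6 degrees). In form: [[fingers, [dx, dy, dz], [wx, wy, wz]], ...]. A call has 1 to 20 rows; each row shifts and turns the commanded pose from where the row before left it; what a row does not reach is not made up. A row lasts 1/10 s, in which the tool goes at most 50 mm and 8.59 degrees, less where a joint would pass 70% of its speed; a pose out of reach is approached as far as the arm can. A call with a number of a shift or a turn outside -1 to 1 is refused whole. A call with a gripper value outside its range is refused whole. The fingers move at their own pace and stop on an object; "newtons" is the grip in N (left out, the last holds). Time passes only in rows, so rows that do not move let the fingers close. It gives the time, the measured TCP pose, the force, the opening and the grip force at its end, in the units of the state.
- status.state(): the state, without advancing time (a new reading comes with each control period).
- optics.capture(name): name is "side" or "top" or "wrist"; returns the picture (384x512x3 uint8, red, green, blue); there is no depth.
- optics.camera_model(name): a dict with "fx", "fy", "cx", "cy" (pixels), "R" (3x3) and "t" (3): a world point X has camera coordinates R X + t. Camera axes: x right, y down, z forward; pixel columns grow to the right and rows downward; lengths in m; the calibration is good to about 2 mm. A picture is of the moment at which its call begins: read the wrist's pose just before it. camera_model takes no time and is no camera call; for the wrist camera it gives the pose at the moment of the call.
- arm.job_done(): hands the job in; it is judged then, once.
The state is a dict: "clock": time; "joint_pos": joint angles; "joint_velocities": joint speeds; "joint_efforts": joint torques, N m; "position": TCP position; "tool_rot": TCP orientation; "contact_force": force on the tool from outside, world axes, zero at the start; "ft_torque": the same for the moment, N m; "grip_width": finger opening in m; "finger_force": force on a finger pad.
Only numpy, scipy, OpenCV 4.12 (cv2) and the standard library are available. Lean on these libraries where they do the work, as an engineer would, in place of code of your own. Each camera call takes 0.05 s, during which the arm holds its last target. There are 200 camera calls.

TASK

Unload the used tape cassette from the tape polishing unit: turn its crank clockwise (seen from above) against the drag until the drag suddenly falls away, carry on a touch (an eighth of a turn) so that the lock clears, and stop within about a quarter turn, so that the overwind pin stays down. The cassette is then unlocked: lift it out by its rib, never tugging hard at it while it is still locked, and set it down gently, flat and rib up, in the empty steel tray. Leave the bottle, beaker, pucks and screwdriver where they are.

Things in the scene. Friction and masses are not known exactly. Their poses are not given: they have to be found in the camera images.
- unit: Cream tape polishing unit, a fixed box 190 (x) x 270 (y) x 75 mm high. Origin: centre of its underside; x points to its back, y to its crank end. The hand crank is on top of the +y half; in the -y half is a rectangular well, 94 (x) x 64 (y) mm, 20 mm deep, in which the cassette lies.
- crank_axis (a point): Point on the crank's vertical axis, 95 mm above the bench, level with the top of the crank arm. Turn clockwise from above. Between 0.75 and 2.4 turns bring the tape end in; how many is not known or shown. Till then the drag is steady, some 3 to 7 N at the knob; then it falls within about 15 degrees to under 1 N, with a small snap forward. About 0.3 turn further the crank begins to drive the overwind pin up.
- knob_top (a point): Centre of the top of the black crank knob: an upright round grip, 18 mm in diameter, 38 mm tall, on the end of the crank arm, 45 mm from the crank axis, free from 95 to 133 mm above the bench. It spins freely on its own pin, so it can be pinched from above and carried round at a fixed hand angle. At the start it is on the unit's -x side of the axis.
- telltale (a joint): Rise (m) of the overwind pin, a steel pin 8 mm in diameter on the unit's top, at the back, between crank and well. 0: down (3 mm proud). It rises 5 mm per radian when the crank is turned too far after the drag has gone; above 0.002 the tape is overwound and the job is spoilt. It tells nothing before that.
- catch (a joint): Strain (m) of the cassette's hidden catch, 0 unloaded. Until the tape is in, a bolt inside the unit reaches over a ledge of the cassette and lets it rise only 2 mm; pulling on strains the catch (12.5 N per mm). Above 0.002 (25 N) it is bent and the job is spoilt. As the drag falls away the bolt springs back; it is surely clear 0.1 turn later.
- cassette: Grey tape cassette, about 0.22 kg: a flat box 90 (x) x 60 (y) x 30 mm high with a rib on top to hold it by, 50 mm along x, 14 mm thick in y, 26 mm tall, over its middle (rib top 56 mm above the underside). Origin: centre of its underside. At the start it lies in the well with 2 mm of play all round, underside 55 mm above the bench. Once unlocked it lifts straight out.
- tray: Empty shallow open tray of bare steel, fixed, 160 (x) x 130 (y) mm outside, walls 30 mm high and 4 mm thick, floor 4 mm thick. Origin: centre of its underside. It stands to one side of the unit, left or right; on the other side stands a wooden rack with sample pucks.
- bottle: White bottle, 56 mm in diameter, 130 mm tall, behind the unit; bystander.
- beaker: Glass cup, 64 mm in diameter, 80 mm tall, behind the unit; bystander.
- puck_a: Round sample puck, 30 mm in diameter, 20 mm tall, in front of the unit; bystander.
- puck_b: Another such puck in front of the unit; bystander.
- screwdriver: Screwdriver, 160 mm long, lying behind, to the right; bystander.
Mind the look-alikes: they are no part of the job. What is shaped like the cassette but green or turquoise is not meant.

How it is judged:
By the outcome, as a careful person would: the job done as asked, in the order asked, and still so for the second after the job is handed in, with the robot touching nothing.
It also fails if it takes over 72 s, if anything falls off the work surface, if the arm or the gripper's body presses on something with over 40 N, if the wrist force passes 120 N, or if a joint passes its speed limit or range.

## Working session

There is one attempt and no reset: what is moved stays moved. The work goes in short steps, Python scripts to look and compute and a tool call to move; the robot and the scene stay as the last step left them, time stands still between calls to the robot, and variables do not carry over. Pictures are saved under pics/ and viewed, at most 10 in all, crops included, and the job is handed in when it is done.

Besides the shell and the picture viewer there is one more tool, called after "Call:" as name(argument=value, ...), one argument or row to a line, values as JSON. step_arm: Moves the arm, as the interface text tells. Shifts and turns lie within -1 to 1; 1 stands for 40 mm of shift or 6 degrees of turn. Its arguments: {"type":"object","properties":{"plan":{"type":"array","items":{"type":"array"}},"newtons":{"type":"number"}},"required":["plan"]}

```bash
mkdir -p pics; ls
python3 - <<'E'
from bench import status, optics, arm
import cv2,numpy as np
s=status.state(); print(s['clock'],s['position'],s['tool_rot'],s['contact_force'],s['grip_width'])
a=optics.capture("top");b=optics.capture("side")
cv2.imwrite('pics/top.png',a[:,:,::-1]);cv2.imwrite('pics/side.png',b[:,:,::-1])
for n in("top","side"):
    m=optics.camera_model(n);print(n,m['fx'],m['cx'],m['cy'],np.round(m['R'],3).tolist(),m['t'])
E
```

```text
pics
0.0 [0.17879965 0.49315156 0.2306725 ] [-3.14011533e+00  4.73797510e-06  2.79376792e+00] [ 0.29747716 -0.20733604 -0.81223396] 0.08535085284490761
top 483.80625187301945 253.3305329540542 201.56638416463676 [[-0.001, -1.0, -0.011], [-0.99, 0.002, -0.139], [0.139, 0.011, -0.99]] [-0.05254608  0.53525317  1.15800018]
side 362.9232344735288 252.60854615758572 191.81486036969608 [[0.942, -0.334, 0.011], [-0.204, -0.6, -0.774], [0.265, 0.727, -0.634]] [-0.55124312  0.16280405  0.9332606 ]
```

View pics/top.png

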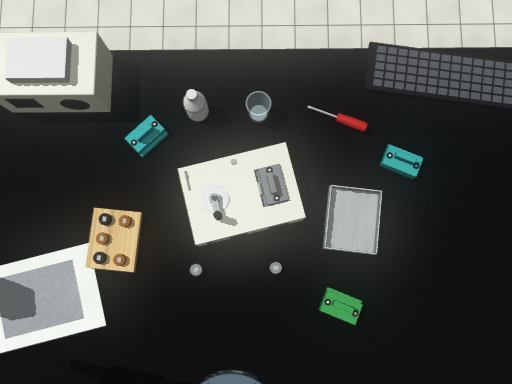

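View pics/side.png

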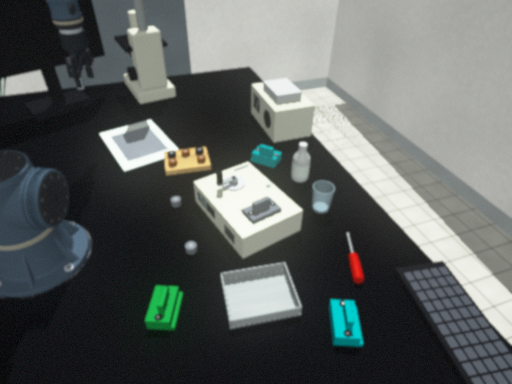

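The top view shows the cream unit at about (241,193), knob at (218,215), grey cassette in the well at (272,186), overwind pin at (234,162) and steel tray at (353,220). Cassette-shaped objects are grey (272,186), turquoise (146,136), turquoise (402,161) and green (341,306). Only the grey one, in the unit's well, fits the description. I'll confirm it in one enlarged crop.

```bash
cat > h.py <<'E'
import numpy as np,cv2
from bench import status, optics
def back(m,u,v,z):
    d=np.array([(u-m['cx'])/m['fx'],(v-m['cy'])/m['fy'],1.]);R=np.array(m['R']);t=np.array(m['t'])
    c=-R.T@t;w=R.T@d;return c+w*(z-c[2])/w[2]
def proj(m,X):
    p=np.array(m['R'])@np.array(X)+np.array(m['t']);return np.array([m['cx']+m['fx']*p[0]/p[2],m['cy']+m['fy']*p[1]/p[2]])
def save(n,name,box=None,k=1):
    m=optics.camera_model(n);a=optics.capture(n)[:,:,::-1]
    if box: a=a[box[1]:box[3],box[0]:box[2]]
    cv2.imwrite('pics/'+name+'.png',cv2.resize(a,None,fx=k,fy=k,interpolation=cv2.INTER_CUBIC));return m
E
python3 - <<'E'
from h import *
a=cv2.imread('pics/top.png')
cv2.imwrite('pics/crop.png',cv2.resize(a[135:265,170:390],None,fx=3.6,fy=3.6,interpolation=cv2.INTER_CUBIC))
m=optics.camera_model('top')
for n,u,v,z in [('c1',178,167,.075),('c2',290,144,.075),('c3',304,219,.075),('c4',195,237,.075),('knob',217.5,215,.133),('rib',272,186,.111),('tray',353,220,.03)]:
    print(n,back(m,u,v,z).round(4))
E
```

```text
c1 [0.6148 0.1284 0.075 ]
c2 [ 0.6709 -0.1431  0.075 ]
c3 [ 0.4877 -0.1742  0.075 ]
c4 [0.4454 0.0845 0.075 ]
knob [0.4912 0.0267 0.133 ]
rib [ 0.5612 -0.0977  0.111 ]
tray [ 0.4897 -0.2992  0.03  ]
```

View pics/crop.png

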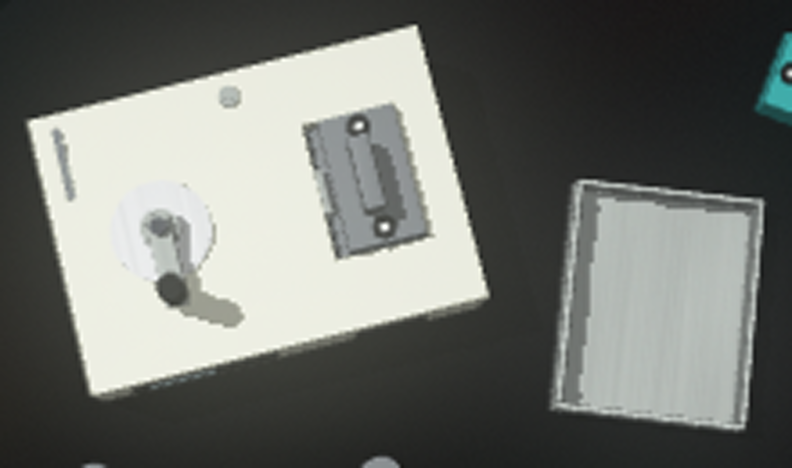

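The crop confirms it: the grey cassette with its rib lies in the unit's well at crop (368,180). The knob top is at crop (172,289), and the crank axis at about (158,224).

Run:
```python
from h import *
from scipy.optimize import least_squares
m=optics.camera_model('top')
f=lambda p:np.array(p)/3.6+[170,135]-.3
def fit(cs,lx,ly,z,x0):
    q=np.array([[lx,ly],[lx,-ly],[-lx,-ly],[-lx,ly]])/2
    W=np.array([back(m,*f(c),z)[:2] for c in cs])
    def r(p):
        c,s=np.cos(p[2]),np.sin(p[2]);return ((q@np.array([[c,s],[-s,c]])+p[:2])-W).ravel()
    o=least_squares(r,x0);return o.x,np.abs(o.fun).max()
u,e=fit([(28,120),(417,26),(488,297),(93,396)],.19,.27,.075,[.55,-.02,0.2]);print('unit',u,e)
t,e=fit([(577,182),(763,200),(743,429),(553,408)],.16,.13,.03,[.49,-.3,0]);print('tray',t,e)
c,s=np.cos(u[2]),np.sin(u[2]);ax=np.array([c,s])
k=back(m,*f((172,289)),.133);print('knob',k,'axis from knob',k[:2]+.045*ax)
print('hub',back(m,*f((158,222)),.1))
for p in[(348,135),(372,135),(383,210),(366,213),(366,174)]:print('rib',back(m,*f(p),.111))
for w in(k[:2]+.045*ax,back(m,*f((366,174)),.111)[:2]):print('in unit',np.array([[c,s],[-s,c]])@(w-u[:2]))
```

```text
unit [ 0.55188023 -0.02423354  0.24234025] 0.0010600112637005749
tray [ 0.49200208 -0.29859796 -0.11745432] 0.002278226919533166
knob [0.49121321 0.0267286  0.133     ] axis from knob [0.53489827 0.03752748]
hub [0.53886114 0.03909721 0.1       ]
rib [ 0.59396906 -0.08472364  0.111     ]
rib [ 0.59392106 -0.10028866  0.111     ]
rib [ 0.54464833 -0.10705669  0.111     ]
rib [ 0.54271895 -0.09608867  0.111     ]
rib [ 0.56824484 -0.09624277  0.111     ]
in unit [-0.00166462  0.06403155]
in unit [-0.001394   -0.07383215]
```

Call:
step_arm(
  plan=[
    [85, [0.488, -0.729, 0], [0, 0, 0.352]],
    [85, [0.488, -0.729, 0], [0, 0, 0.352]],
    [85, [0.488, -0.729, 0], [0, 0, 0.352]],
    [85, [0.488, -0.729, 0], [0, 0, 0.352]],
    [85, [0.488, -0.729, 0], [0, 0, 0.352]],
    [85, [0.488, -0.729, 0], [0, 0, 0.352]],
    [85, [0.488, -0.729, 0], [0, 0, 0.352]],
    [85, [0.488, -0.729, 0], [0, 0, 0.352]],
    [85, [0.488, -0.729, 0], [0, 0, 0.352]],
    [85, [0.488, -0.729, 0], [0, 0, 0.352]],
    [85, [0.488, -0.729, 0], [0, 0, 0.352]],
    [85, [0.488, -0.729, 0], [0, 0, 0.352]],
    [85, [0.488, -0.729, 0], [0, 0, 0.352]],
    [85, [0.488, -0.729, 0], [0, 0, 0.352]],
    [85, [0.488, -0.729, 0], [0, 0, 0.352]],
    [85, [0.488, -0.729, 0], [0, 0, 0.352]],
    [85, [0, 0, 0], [0, 0, 0]],
    [85, [0, 0, 0], [0, 0, 0]],
  ],
)

```text
clock: 1.9
position: [0.4911, 0.0264, 0.2307]
tool_rot: [3.141, -0.001, -2.902]
contact_force: [-0.7, 0.6, -0.2]
grip_width: 0.0849
finger_force: 0.0
```

Run:
```python
from h import *
s=status.state();print(s['position'],s['tool_rot'],s['contact_force'],np.round(s['joint_pos'],3))
m=save('wrist','w1',k=1.5)
print(proj(m,[.4913,.0267,.133]),proj(m,[.536,.038,.097]))
print(np.round(m['R'],3).tolist(),m['t'],m['fx'],m['cx'],m['cy'])
```

```text
[0.4910596  0.02643058 0.23071916] [ 3.14118807e+00 -1.29386866e-03 -2.90172711e+00] [-0.73577509  0.55867255 -0.23505245] [ 0.054  0.182 -0.088  1.302  0.    -0.186]
[254.26568392 193.70787554] [254.57535867 229.38091836]
[[-0.237, 0.971, 0.001], [0.924, 0.225, 0.31], [0.3, 0.074, -0.951]] [ 0.09072414 -0.49897691  0.23103891] 334.286181445349 253.83084142662142 190.95413977493703
```

View pics/w1.png

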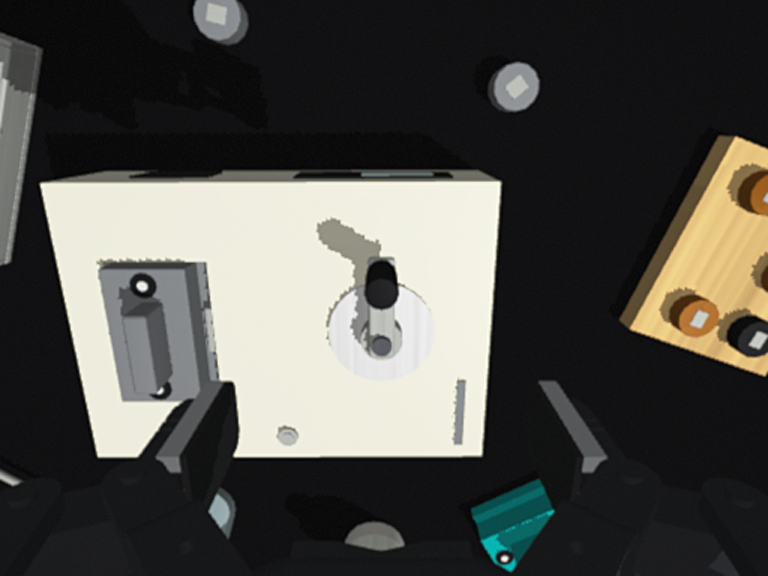

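The wrist view shows the knob top at (381,292) and the hub at (380,345). Both match my prediction within 1–2 mm, and the hand is aligned with the unit. Next I descend and pinch the knob.

Call:
step_arm(
  plan=[
    [40, [0, 0, -0.634], [0, 0, 0]],
    [40, [0, 0, -0.634], [0, 0, 0]],
    [40, [0, 0, -0.634], [0, 0, 0]],
    [40, [0, 0, -0.634], [0, 0, 0]],
    [40, [0, 0, -0.634], [0, 0, 0]],
    [0, [0, 0, 0], [0, 0, 0]],
    [0, [0, 0, 0], [0, 0, 0]],
    [0, [0, 0, 0], [0, 0, 0]],
    [0, [0, 0, 0], [0, 0, 0]],
    [0, [0, 0, 0], [0, 0, 0]],
    [0, [0, 0, 0], [0, 0, 0]],
  ],
  newtons=50,
)

```text
clock: 3.05
position: [0.4904, 0.0269, 0.1045]
tool_rot: [3.142, -0.001, -2.9]
contact_force: [-7.1, -1.1, -7.9]
grip_width: 0.0164
finger_force: 49.3
```

Run:
```python
from h import *
s=status.state();print(s['position'],s['contact_force'],s['grip_width'],s['finger_force'])
C=np.array([.536,.038]);p0=.24234+np.pi
for i in range(30):
    a=p0-np.radians(12*i);b=a-np.radians(12)
    d=.045*np.array([np.cos(b)-np.cos(a),np.sin(b)-np.sin(a)])/.04
    print(i,12*i+12,np.round(d,3).tolist(), end=' | ')
```

```text
[0.49037544 0.0268527  0.10451065] [-7.07071823 -1.1412954  -7.92543512] 0.016431404667815303 49.31434392929077
0 12 [-0.032, 0.233] | 1 24 [0.017, 0.235] | 2 36 [0.065, 0.226] | 3 48 [0.111, 0.207] | 4 60 [0.152, 0.18] | 5 72 [0.186, 0.144] | 6 84 [0.212, 0.103] | 7 96 [0.228, 0.056] | 8 108 [0.235, 0.008] | 9 120 [0.232, -0.041] | 10 132 [0.218, -0.089] | 11 144 [0.195, -0.132] | 12 156 [0.163, -0.17] | 13 168 [0.124, -0.2] | 14 180 [0.08, -0.221] | 15 192 [0.032, -0.233] | 16 204 [-0.017, -0.235] | 17 216 [-0.065, -0.226] | 18 228 [-0.111, -0.207] | 19 240 [-0.152, -0.18] | 20 252 [-0.186, -0.144] | 21 264 [-0.212, -0.103] | 22 276 [-0.228, -0.056] | 23 288 [-0.235, -0.008] | 24 300 [-0.232, 0.041] | 25 312 [-0.218, 0.089] | 26 324 [-0.195, 0.132] | 27 336 [-0.163, 0.17] | 28 348 [-0.124, 0.2] | 29 360 [-0.08, 0.221] |
```

Call:
step_arm(
  plan=[
    [0, [-0.032, 0.233, 0], [0, 0, 0]],
    [0, [0.017, 0.235, 0], [0, 0, 0]],
    [0, [0.065, 0.226, 0], [0, 0, 0]],
    [0, [0.111, 0.207, 0], [0, 0, 0]],
    [0, [0.152, 0.18, 0], [0, 0, 0]],
  ],
)

```text
clock: 3.55
position: [0.5021, 0.0691, 0.1043]
tool_rot: [-3.139, -0.003, -2.901]
contact_force: [-6.8, -9.2, -8.1]
grip_width: 0.0163
finger_force: 49.7
```

Call:
step_arm(
  plan=[
    [0, [0.186, 0.144, 0], [0, 0, 0]],
    [0, [0.212, 0.103, 0], [0, 0, 0]],
    [0, [0.228, 0.056, 0], [0, 0, 0]],
    [0, [0.235, 0.008, 0], [0, 0, 0]],
    [0, [0.232, -0.041, 0], [0, 0, 0]],
    [0, [0, 0, 0], [0, 0, 0]],
  ],
)

```text
clock: 4.15
position: [0.5469, 0.0803, 0.1043]
tool_rot: [-3.141, -0.002, -2.9]
contact_force: [-5.5, -2.9, -8.3]
grip_width: 0.0166
finger_force: 49.8
```

```bash
cat > f.py <<'E'
from h import *
s=status.state();C=np.array([.536,.038]);p=np.array(s['position'][:2])-C;F=np.array(s['contact_force'])
r=np.hypot(*p);u=p/r;t=np.array([u[1],-u[0]])
print('turned',(13.885+180-np.degrees(np.arctan2(p[1],p[0])))%360,'r',r,'Ft',F[:2]@t,'Fr',F[:2]@u,F.round(1),'M',np.round(s['ft_torque'],2))
E
python3 f.py
```

```text
turned 118.38777063853206 r 0.04369937132862446 Ft -4.582029977636456 Fr -4.153893120008626 [-5.5 -2.9 -8.3] M [-0.64  1.16  0.01]
```

Call:
step_arm(
  plan=[
    [0, [0.218, -0.089, 0], [0, 0, 0]],
    [0, [0.195, -0.132, 0], [0, 0, 0]],
    [0, [0.163, -0.17, 0], [0, 0, 0]],
    [0, [0.124, -0.2, 0], [0, 0, 0]],
    [0, [0.08, -0.221, 0], [0, 0, 0]],
    [0, [0, 0, 0], [0, 0, 0]],
  ],
)

```text
clock: 4.75
position: [0.5774, 0.0486, 0.1042]
tool_rot: [3.139, -0.002, -2.9]
contact_force: [-7.6, 3.0, -8.2]
grip_width: 0.0166
finger_force: 49.8
```

```bash
python3 f.py
```

```text
turned 179.50742102380653 r 0.04276773334823011 Ft -4.78171895283204 Fr -6.604360827825465 [-7.6  3.  -8.2] M [0.55 1.56 0.01]
```

Call:
step_arm(
  plan=[
    [0, [0.032, -0.233, 0], [0, 0, 0]],
    [0, [-0.017, -0.235, 0], [0, 0, 0]],
    [0, [-0.065, -0.226, 0], [0, 0, 0]],
    [0, [-0.111, -0.207, 0], [0, 0, 0]],
    [0, [-0.152, -0.18, 0], [0, 0, 0]],
    [0, [0, 0, 0], [0, 0, 0]],
  ],
)

```text
clock: 5.35
position: [0.5664, 0.0062, 0.1045]
tool_rot: [3.139, 0.002, -2.899]
contact_force: [0.0, 7.2, -13.9]
grip_width: 0.017
finger_force: 49.3
```

```bash
python3 f.py
```

```text
turned 240.1869960211727 r 0.043996333752460634 Ft -5.019350343772153 Fr -5.181469051039775 [  0.    7.2 -13.9] M [1.19 0.1  0.01]
```

Call:
step_arm(
  plan=[
    [0, [-0.186, -0.144, 0], [0, 0, 0]],
    [0, [-0.212, -0.103, 0], [0, 0, 0]],
    [0, [-0.228, -0.056, 0], [0, 0, 0]],
    [0, [0, 0, 0], [0, 0, 0]],
  ],
)

```text
clock: 5.75
position: [0.5425, -0.0068, 0.1047]
tool_rot: [-3.141, 0.003, -2.9]
contact_force: [4.1, 1.5, -16.7]
grip_width: 0.0164
finger_force: 49.3
```

```bash
sed -i 's/.536,.038/.5345,.0375/' f.py; python3 f.py
```

```text
turned 273.62120794086286 r 0.04499215738778796 Ft -4.328603657047244 Fr -0.6993705925696222 [  4.1   1.5 -16.7] M [ 0.19 -0.83 -0.02]
```

Call:
step_arm(
  plan=[
    [0, [-0.235, -0.008, 0], [0, 0, 0]],
    [0, [-0.232, 0.041, 0], [0, 0, 0]],
    [0, [-0.218, 0.089, 0], [0, 0, 0]],
    [0, [0, 0, 0], [0, 0, 0]],
  ],
)

```text
clock: 6.15
position: [0.5145, -0.003, 0.1047]
tool_rot: [-3.139, 0.002, -2.901]
contact_force: [2.8, -6.1, -15.2]
grip_width: 0.0166
finger_force: 50.0
```

```bash
python3 f.py
```

```text
turned 310.1404607282199 r 0.04518071329784023 Ft -5.180892466436566 Fr 4.2664987647424475 [  2.8  -6.1 -15.2] M [-1.39 -0.21 -0.07]
```

Call:
step_arm(
  plan=[
    [0, [-0.195, 0.132, 0], [0, 0, 0]],
    [0, [-0.163, 0.17, 0], [0, 0, 0]],
    [0, [-0.124, 0.2, 0], [0, 0, 0]],
    [0, [0, 0, 0], [0, 0, 0]],
  ],
)

```text
clock: 6.55
position: [0.494, 0.017, 0.1046]
tool_rot: [-3.139, -0.001, -2.901]
contact_force: [-3.1, -7.6, -10.4]
grip_width: 0.0165
finger_force: 50.5
```

```bash
python3 f.py
```

```text
turned 347.0408582040159 r 0.04537385644177204 Ft -5.39369189215476 Fr 6.215646115886491 [ -3.1  -7.6 -10.4] M [-1.52  0.75 -0.03]
```

Call:
step_arm(
  plan=[
    [0, [-0.09, 0.221, 0], [0, 0, 0]],
    [0, [-0.04, 0.233, 0], [0, 0, 0]],
    [0, [0.017, 0.235, 0], [0, 0, 0]],
    [0, [0, 0, 0], [0, 0, 0]],
  ],
)

```text
clock: 6.95
position: [0.4898, 0.0453, 0.1045]
tool_rot: [-3.14, -0.001, -2.9]
contact_force: [-2.1, -4.1, -11.3]
grip_width: 0.0161
finger_force: 50.4
```

```bash
python3 f.py
```

```text
turned 23.75862036827408 r 0.04541347821491009 Ft -4.390776213622559 Fr 1.3627886762575554 [ -2.1  -4.1 -11.3] M [-0.77  0.56  0.01]
```

Still dragging at 384°; I continue.

Call:
step_arm(
  plan=[
    [0, [0.065, 0.226, 0], [0, 0, 0]],
    [0, [0.111, 0.207, 0], [0, 0, 0]],
    [0, [0.152, 0.18, 0], [0, 0, 0]],
    [0, [0, 0, 0], [0, 0, 0]],
  ],
)

```text
clock: 7.35
position: [0.5031, 0.0699, 0.1044]
tool_rot: [-3.14, -0.001, -2.9]
contact_force: [-2.2, -3.9, -10.7]
grip_width: 0.0165
finger_force: 50.5
```

```bash
python3 f.py
```

```text
turned 59.771454575925844 r 0.045159107469330106 Ft -4.276716778099157 Fr -1.3172537498459669 [ -2.2  -3.9 -10.7] M [-0.67  0.6  -0.07]
```

Call:
step_arm(
  plan=[
    [0, [0.186, 0.144, 0], [0, 0, 0]],
    [0, [0.212, 0.103, 0], [0, 0, 0]],
    [0, [0.228, 0.056, 0], [0, 0, 0]],
    [0, [0, 0, 0], [0, 0, 0]],
  ],
)

```text
clock: 7.75
position: [0.5281, 0.0818, 0.1043]
tool_rot: [-3.141, -0.001, -2.9]
contact_force: [-4.1, -3.6, -9.1]
grip_width: 0.0161
finger_force: 50.6
```

```bash
python3 f.py
```

```text
turned 95.62286572520347 r 0.04474580777343611 Ft -4.592161512219933 Fr -2.9681930330751864 [-4.1 -3.6 -9.1] M [-0.67  0.89  0.02]
```

Call:
step_arm(
  plan=[
    [0, [0.235, 0.008, 0], [0, 0, 0]],
    [0, [0.232, -0.041, 0], [0, 0, 0]],
    [0, [0.218, -0.089, 0], [0, 0, 0]],
    [0, [0, 0, 0], [0, 0, 0]],
  ],
)

```text
clock: 8.15
position: [0.5566, 0.0761, 0.1043]
tool_rot: [-3.14, -0.001, -2.901]
contact_force: [-2.3, -5.7, -9.4]
grip_width: 0.0163
finger_force: 50.5
```

```bash
python3 f.py
```

```text
turned 133.65325792657015 r 0.04445187817524232 Ft 0.846541594121704 Fr -6.125394573290643 [-2.3 -5.7 -9.4] M [-1.11  0.66 -0.06]
```

The drag has gone, somewhere between 456° and 492°. I carry on about 40°.

Call:
step_arm(
  plan=[
    [0, [0.195, -0.132, 0], [0, 0, 0]],
    [0, [0.163, -0.17, 0], [0, 0, 0]],
    [0, [0.124, -0.2, 0], [0, 0, 0]],
    [0, [0.027, -0.073, 0], [0, 0, 0]],
    [0, [0, 0, 0], [0, 0, 0]],
  ],
)

```text
clock: 8.65
position: [0.5758, 0.0536, 0.1043]
tool_rot: [-3.141, -0.001, -2.901]
contact_force: [-5.4, -1.8, -9.4]
grip_width: 0.0162
finger_force: 50.7
```

```bash
python3 f.py
```

```text
turned 172.60934388934902 r 0.044270818870368676 Ft -0.23579519754748016 Fr -5.664770997619213 [-5.4 -1.8 -9.4] M [-0.54  1.13 -0.02]
```

Call:
step_arm(
  plan=[
    [40, [0, 0, 0], [0, 0, 0]],
    [40, [0, 0, 0], [0, 0, 0]],
    [40, [0, 0, 0], [0, 0, 0]],
    [40, [0, 0, 0], [0, 0, 0]],
    [40, [0, 0, 0.8], [0, 0, 0]],
    [40, [0, 0, 0.8], [0, 0, 0]],
    [40, [0, 0, 0.8], [0, 0, 0]],
    [40, [0, 0, 0.8], [0, 0, 0]],
    [50, [-0.042, -0.936, 0], [0, 0, 0]],
    [50, [-0.042, -0.936, 0], [0, 0, 0]],
    [50, [-0.042, -0.936, 0], [0, 0, 0]],
    [50, [-0.042, -0.936, 0], [0, 0, 0]],
    [50, [0, 0, 0], [0, 0, 0]],
    [50, [0, 0, 0], [0, 0, 0]],
  ],
)

```text
clock: 10.05
position: [0.5693, -0.0961, 0.2327]
tool_rot: [-3.141, 0.001, -2.901]
contact_force: [-0.8, -0.1, -0.5]
grip_width: 0.0501
finger_force: 0.0
```

Run:
```python
from h import *
s=status.state();print(s['clock'],s['position'],s['tool_rot'],s['contact_force'],s['grip_width'])
m=save('wrist','w2',k=1.5)
c,sn=np.cos(.2423),np.sin(.2423)
for dx,dy in[(0,0),(.025,.007),(.025,-.007),(-.025,-.007),(-.025,.007)]:
    print(1.5*proj(m,[.569+dx*c-dy*sn,-.096+dx*sn+dy*c,.111]))
```

```text
10.05 [ 0.56925141 -0.09605983  0.23274389] [-3.14147296e+00  7.64201145e-04 -2.90143117e+00] [-0.76989475 -0.10421805 -0.47104579] 0.050115210486792086
[381.1895502  275.40511182]
[393.62768701 317.53706905]
[368.95731561 317.60211538]
[368.03144351 230.83438581]
[394.13020706 230.764295  ]
```

View pics/w2.png

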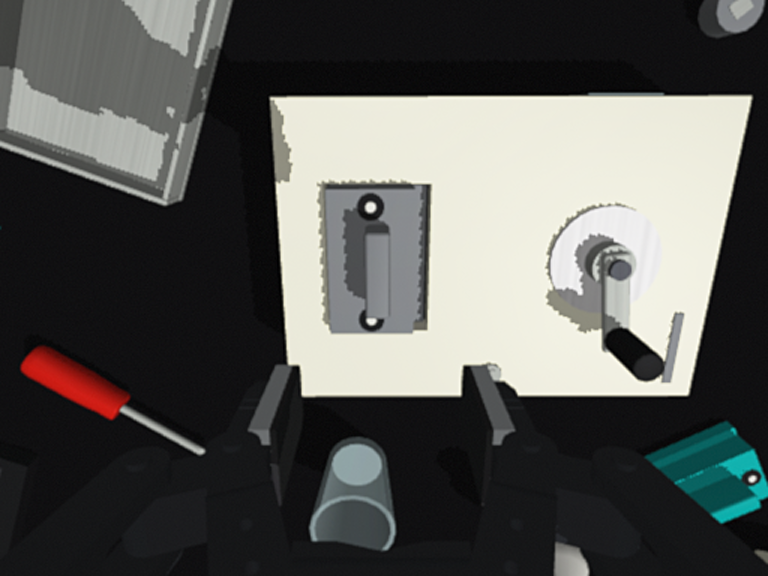

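The rib top is centred at (378,275), about 1.7 mm to the unit's -y side of my prediction. I correct for that, descend and grip.

Call:
step_arm(
  plan=[
    [50, [0, -0.042, -0.603], [0, 0, 0]],
    [50, [0, 0, -0.603], [0, 0, 0]],
    [50, [0, 0, -0.603], [0, 0, 0]],
    [50, [0, 0, -0.603], [0, 0, 0]],
    [50, [0, 0, -0.603], [0, 0, 0]],
    [50, [0, 0, -0.603], [0, 0, 0]],
    [0, [0, 0, 0], [0, 0, 0]],
    [0, [0, 0, 0], [0, 0, 0]],
    [0, [0, 0, 0], [0, 0, 0]],
    [0, [0, 0, 0], [0, 0, 0]],
    [0, [0, 0, 0], [0, 0, 0]],
    [0, [0, 0, 0], [0, 0, 0]],
    [0, [0, 0, 0], [0, 0, 0]],
  ],
  newtons=60,
)

```text
clock: 11.4
position: [0.57, -0.0968, 0.0891]
tool_rot: [-3.141, 0.002, -2.899]
contact_force: [-0.7, 1.8, 6.1]
grip_width: 0.0127
finger_force: 60.5
```

Gripped. Next is a gentle 3.2 mm test lift.

Call:
step_arm(
  plan=[
    [0, [0, 0, 0.02], [0, 0, 0]],
    [0, [0, 0, 0.02], [0, 0, 0]],
    [0, [0, 0, 0.02], [0, 0, 0]],
    [0, [0, 0, 0.02], [0, 0, 0]],
    [0, [0, 0, 0], [0, 0, 0]],
  ],
)

```text
clock: 11.9
position: [0.5691, -0.097, 0.0909]
tool_rot: [-3.142, -0.0, -2.9]
contact_force: [-0.7, -0.0, -2.0]
grip_width: 0.0127
finger_force: 59.5
```

Call:
step_arm(
  plan=[
    [0, [0, 0, 0.02], [0, 0, 0]],
    [0, [0, 0, 0.02], [0, 0, 0]],
    [0, [0, 0, 0.02], [0, 0, 0]],
    [0, [0, 0, 0], [0, 0, 0]],
  ],
)

```text
clock: 12.3
position: [0.5692, -0.097, 0.0935]
tool_rot: [-3.141, 0.0, -2.9]
contact_force: [-0.7, -0.7, -2.6]
grip_width: 0.0128
finger_force: 59.5
```

It came up free, carrying only its weight. I lift it, carry it over the tray and align it.

Call:
step_arm(
  plan=[
    [0, [0, 0, 0.3], [0, 0, 0]],
    [0, [0, 0, 0.4], [0, 0, 0]],
    [0, [0, 0, 0.4], [0, 0, 0]],
    [0, [0, 0, 0.4], [0, 0, 0]],
    [0, [-0.12, -0.315, 0], [0, 0, -0.2]],
    [0, [-0.241, -0.63, 0], [0, 0, -0.43]],
    [0, [-0.241, -0.63, 0], [0, 0, -0.43]],
    [0, [-0.241, -0.63, 0], [0, 0, -0.43]],
    [0, [-0.241, -0.63, 0], [0, 0, -0.43]],
    [0, [-0.241, -0.63, 0], [0, 0, -0.43]],
    [0, [-0.241, -0.63, 0], [0, 0, -0.43]],
    [0, [-0.241, -0.63, 0], [0, 0, -0.43]],
    [0, [-0.12, -0.315, 0], [0, 0, -0.2]],
    [0, [0, 0, 0], [0, 0, 0]],
    [0, [0, 0, 0], [0, 0, 0]],
  ],
)

```text
clock: 13.8
position: [0.4918, -0.2985, 0.1532]
tool_rot: [3.141, -0.0, 3.026]
contact_force: [-0.1, -0.8, -2.0]
grip_width: 0.0127
finger_force: 59.4
```

Run:
```python
from h import *
s=status.state();print(s['clock'],s['position'],s['tool_rot'])
save('wrist','w3',k=1.5)
```

```text
13.8 [ 0.4917568  -0.29849157  0.15319961] [ 3.14115057e+00 -2.91942309e-04  3.02619329e+00]
```

View pics/w3.png

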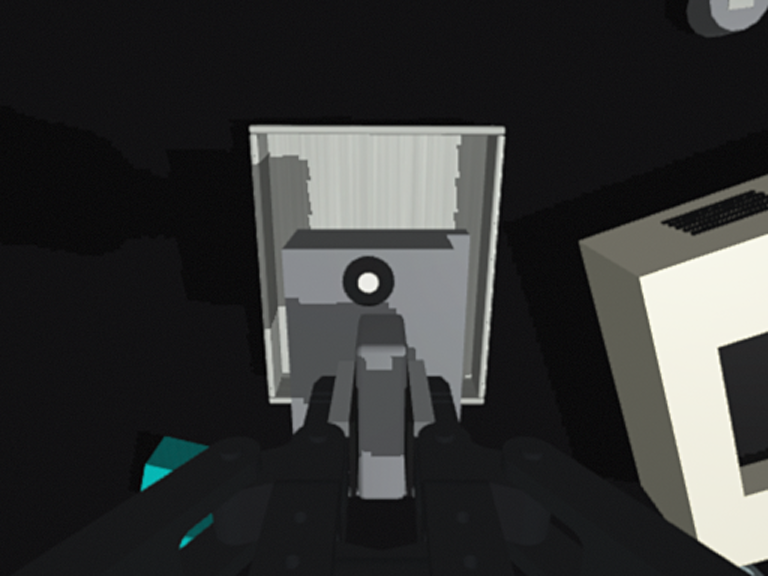

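The wrist view shows the cassette level over the tray at about (377,320), square to the walls. Lowering it now.

Call:
step_arm(
  plan=[
    [0, [0, 0, -0.5], [0, 0, 0]],
    [0, [0, 0, -0.6], [0, 0, 0]],
    [0, [0, 0, -0.6], [0, 0, 0]],
    [0, [0, 0, -0.5], [0, 0, 0]],
    [0, [0, 0, -0.3], [0, 0, 0]],
    [0, [0, 0, -0.15], [0, 0, 0]],
    [0, [0, 0, -0.05], [0, 0, 0]],
    [0, [0, 0, -0.03], [0, 0, 0]],
    [0, [0, 0, -0.03], [0, 0, 0]],
    [0, [0, 0, 0], [0, 0, 0]],
  ],
)

```text
clock: 14.85
position: [0.4923, -0.2988, 0.0435]
tool_rot: [-3.141, 0.001, 3.026]
contact_force: [0.2, 0.5, -2.6]
grip_width: 0.0125
finger_force: 59.4
```

Call:
step_arm(
  plan=[
    [0, [0, 0, -0.025], [0, 0, 0]],
    [0, [0, 0, -0.025], [0, 0, 0]],
    [0, [0, 0, -0.025], [0, 0, 0]],
    [0, [0, 0, -0.025], [0, 0, 0]],
    [0, [0, 0, 0], [0, 0, 0]],
  ],
)

```text
clock: 15.35
position: [0.4919, -0.2986, 0.0388]
tool_rot: [3.142, -0.0, 3.026]
contact_force: [-0.5, 0.5, -1.5]
grip_width: 0.0127
finger_force: 59.4
```

Call:
step_arm(
  plan=[
    [0, [0, 0, -0.02], [0, 0, 0]],
    [0, [0, 0, 0], [0, 0, 0]],
  ],
)

```text
clock: 15.55
position: [0.4921, -0.2986, 0.0382]
tool_rot: [-3.141, 0.0, 3.026]
contact_force: [-0.1, 0.4, -1.3]
grip_width: 0.0129
finger_force: 59.5
```

Call:
step_arm(
  plan=[
    [0, [0, 0, -0.02], [0, 0, 0]],
    [0, [0, 0, -0.02], [0, 0, 0]],
    [0, [0, 0, 0], [0, 0, 0]],
  ],
)

```text
clock: 15.85
position: [0.4921, -0.2986, 0.0381]
tool_rot: [-3.141, 0.001, 3.027]
contact_force: [-4.3, 2.1, 14.5]
grip_width: 0.0128
finger_force: 61.8
```

It is on the tray floor. I ease off the pressure, open and retreat.

Call:
step_arm(
  plan=[
    [0, [0, 0, 0.018], [0, 0, 0]],
    [0, [0, 0, 0], [0, 0, 0]],
    [30, [0, 0, 0], [0, 0, 0]],
    [30, [0, 0, 0], [0, 0, 0]],
    [30, [0, 0, 0], [0, 0, 0]],
    [30, [0, 0, 0], [0, 0, 0]],
    [30, [0, 0, 0.3], [0, 0, 0]],
    [30, [0, 0, 0.6], [0, 0, 0]],
    [30, [0, 0, 0.8], [0, 0, 0]],
    [30, [0, 0, 0.8], [0, 0, 0]],
    [30, [0, 0, 0.8], [0, 0, 0]],
    [30, [0, 0, 0.8], [0, 0, 0]],
    [30, [-0.8, 0, 0.4], [0, 0, 0]],
    [30, [-0.8, 0, 0.4], [0, 0, 0]],
    [30, [-0.8, 0, 0], [0, 0, 0]],
    [30, [0, 0, 0], [0, 0, 0]],
    [30, [0, 0, 0], [0, 0, 0]],
  ],
)

```text
clock: 17.55
position: [0.3959, -0.2988, 0.2344]
tool_rot: [-3.141, 0.002, 3.025]
contact_force: [0.6, -0.8, -1.0]
grip_width: 0.0299
finger_force: 0.0
```

Run:
```python
from h import *
s=status.state();print(s['clock'],s['position'],s['contact_force'],s['grip_width'])
save('top','t2',(120,80,420,300),2.6)
```

```text
17.55 [ 0.39589434 -0.2987935   0.23437944] [ 0.5923247  -0.76183373 -0.95122089] 0.029896886155102588
```

View pics/t2.png

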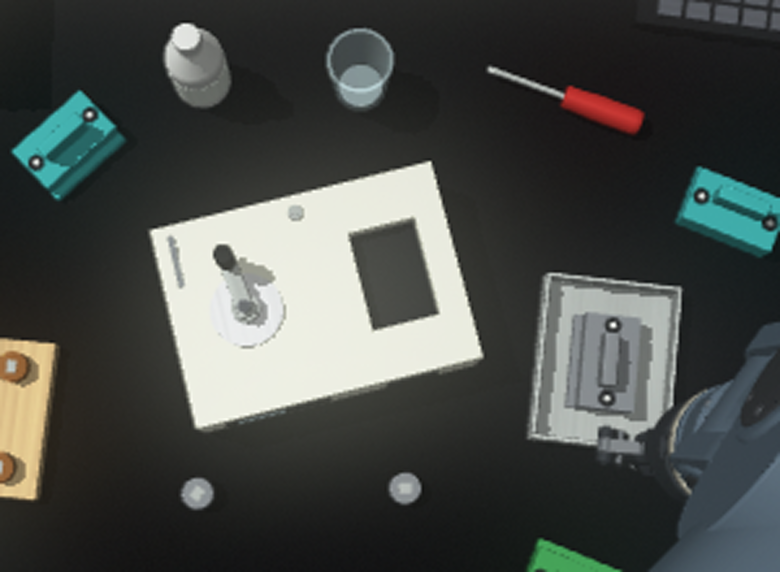

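The grey cassette lies flat, rib up, in the tray at crop (608,360). The well is empty, the pin at (295,212) looks no different from the start, and the bystanders are where they were.

```bash
python3 -c "
from bench import arm
print(arm.job_done())"
```

```text
the job is handed in; nothing more can be done
None
```

The job is handed in at about 17.6 s: I stopped the crank 40–76° after the drag fell away, and the cassette lifted out freely and now lies flat, rib up, in the tray, with the pin looking unchanged from above and the bystanders unmoved.

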